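Push the tube rack through the spring gate into its dock

TASK

With a fingertip, push the gate's long bar aside and hold the gate open while the hand pushes the empty tube rack along the channel, past the gate and up against the end stop; then back away and let the gate close fully behind it. Only push: do not grip or lift the rack, do not let the gate bear on the rack, and leave everything else on the bench where it stands.

Things in the scene. Friction and masses are not known exactly. Their poses are not given: they have to be found in the camera images.
- dock: Rack dock fixed to the bench (sizes in mm): straight channel 74 wide between metal rails 16 high on a grey plate 4 thick, 108 wide, 495 long (y -270 to +225). Origin on the bench top (z=0), on the channel's centre line, under the gate blade. +y = the way the rack travels (to the robot's left), +x = across the channel away from the robot. Beyond the gate (y > 14) the pocket has walls 34 high.
- end_stop (a point): Centre of the face of the dock's end stop, a plate 64 high across the end of the pocket: dock y = +212, z = 40.
- tube_rack: Empty test tube rack, loose, 0.2 to 0.42 kg, 68 wide (x), 200 long (y), 74 high, a flat panel over its full width and height at each end. Origin at the centre of its underside, axes as the dock's. It stands in the channel (underside z = 4), leading end 10 to 45 short of the gate. Against the end stop its origin is at dock y = +112, its trailing end at y = +12.
- gate (a joint): Gate angle: 0 = shut (spring and weight return it), 0.65 rad = fully open, at its stop; above 0.58 the rack and a finger pass freely. It turns about the point gate_hinge. It takes about 2 N across the bar to start it, 3 to 4 N to hold it open. Shut, the blade (6 thick, dock y -3 to +3) leans 33 degrees from upright in over the channel: the rack can neither pass nor push it open.
- gate_hinge (a point): Point on the gate's hinge axis, which runs along the dock's y at dock x = +46, z = 12, beside the far rail.
- gate_bar (a point): Point at dock y = -150 on the gate's hold-open bar: steel rod 7 thick on the blade's top, 86 from the hinge, along the channel from dock y = -290 to +22 (10 mm end knobs). Shut: dock x = -1, z = 84.5, over the rack. Pushed away from the robot (+x) it swings out to x = +52, z = 98. A finger can hold it aside with its flank and push the rack's rear panel; pushing near the panel's top (78 above the bench) keeps the bar low on the finger.
- pen_2: Bystander: marker pen, 135 long, lying behind the dock (far side). Origin at the centre of its underside.
- timer: Bystander: bench timer, 52x66x24, lying behind the dock (far side). Origin at the centre of its underside.
- reagent_amber_a: Bystander: amber dropper bottle, 52 across, 132 tall, behind the dock's pocket. Origin at the centre of its underside.
- petri_dish: Bystander: petri dish, 60 across, 12 high, past the dock's left end. Origin at the centre of its underside.
- beaker_100: Bystander: small glass beaker, 53 across, 68 high, past the dock's left end. Origin at the centre of its underside.

How it is judged:
On the way, in this order (a step that is already met when the one before it is completed fails the run):
1. the fingers hold the gate open while the rack is still before it (value of joint gate above 0.5 rad and contact force between the fingers and gate above 0.3 N and y of tube_rack in the frame of dock below -0.09 m), for 0.2 s.
2. the fingers push the rack through while they hold the gate open (value of joint gate above 0.5 rad and contact force between the fingers and gate above 0.3 N and y of tube_rack in the frame of dock between -0.06 and 0.08 m and contact force between the fingers and tube_rack above 0.1 N), for 0.1 s.
At the end, for the whole second after the job is handed in: The rack stands upright on the dock's floor in the pocket, within 7 mm of the end stop, at rest, and the gate is shut behind it (below 0.05 rad) (y of tube_rack in the frame of dock between 0.105 and 0.116 m and x of tube_rack in the frame of dock between -0.006 and 0.006 m and angle between the y axis of tube_rack and the y axis of dock, either way round below 0.06 rad and angle between tube_rack's own z axis and vertical below 0.05 rad and height (world z) of tube_rack below 0.008 m and linear speed of tube_rack below 0.01 m/s and value of joint gate below 0.05 rad); the robot touches nothing.
It fails at once if the rack is lifted more than about 10 mm or tipped (height (world z) of tube_rack above 0.014 m or angle between tube_rack's own z axis and vertical above 0.15 rad).
It fails at once if the gate bears on the rack with more than 4 N (contact force between gate and tube_rack above 4 N).
It fails at once if a bystander is moved more than 30 mm (distance of any of pen_2, timer, reagent_amber_a, petri_dish, beaker_100 from where it was at the start of the episode above 0.03 m).
It also fails if it takes over 51 s, if anything falls off the work surface, if the arm or the gripper's body presses on something with over 40 N, if the wrist force passes 120 N, or if a joint passes its speed limit or range.

ROBOT

A 7-joint arm with a two-finger parallel gripper is mounted at the origin on a cart in front of the work surface, level with it; the furniture and walls round the work are solid. World frame = base frame: x ahead of the robot, y to its left, z up, the work surface at z = 0. Lengths are in m, angles in rad, forces in N, time in s.
With the tool pointing down it reaches from about 0.4 to 0.875 m from the base axis. Payload 6.5 kg.
Tool frame: the origin (TCP) lies midway between the tips of the shut fingers; the grasp point (between the pads) lies 19 mm behind it (env.hold_point_z is the z of the grasp point in the tool frame, in m); z points along the fingers, x is the direction in which the jaws open and shut, and the axes are right-handed (so a half turn about z gives the same grasp; the last joint's range is limited). The gripper opens to 85 mm and grips with 20 to 120 N. Pads are 22 mm wide; open, the fingers measure 114 mm over their backs; the gripper's body (76 mm by 85 mm) begins 54 mm behind the grasp point. The pads swing forward as they close: fully open they stand 13 mm farther back than shut.
Start: joints at [-1.28, 0.536, -0.004, 1.538, 0.003, 1.067, -0.071], TCP at [0.227, 0.609, 0.231] pointing down, gripper open.
Joint ranges: [-2.7, 2.7], [-0.37, 2.16], [-1.27, 1.26], [0.24, 2.4], [-1.31, 4.45], [0.19, 1.91], [-2.76, 2.76]. Speed limits (rad/s): [2.39, 2.39, 3.14, 3.14, 3.14, 3.14, 3.14].

INTERFACE

Orientations are given as a unit quaternion [x, y, z, w].
In Python, from plant import env, imaging, order gives the robot as it stands.
- The arm moves only by the tool move_arm, never from a script. Its argument "plan" is one flat list of numbers, 4 for each row, row after row: the shift along the tool's x, y, z in mm, then the turn about the tool's z in rad. A call has 1 to 20 rows; each row is the pose to reach, as a shift and turn from the pose commanded when the call began, along the tool's axes at that moment; what a row does not reach only later rows make up. A row lasts 1/10 s, in which the tool goes at most 50 mm and 8.59 degrees, less where a joint would pass 70% of its speed; a pose out of reach is approached as far as the arm can. A call with a gripper value outside its range is refused whole. "grip" is the closure in counts, from 0 (fully open) to 255 (shut), set as the call begins (left out, the last holds). The fingers move at their own pace and stop on an object; "newtons" is the grip in N (left out, the last holds). Time passes only in rows, so rows that repeat a pose let the fingers close. It gives the time, the measured TCP pose, the force and the opening at its end, in the units of the state.
- env.sense(): the state, without advancing time (a new reading comes with each control period).
- imaging.camera(name): name is "scene" or "top"; returns a dict with "image" (480x640x3 uint8, blue, green, red), "range_z" (480x640 float32, m along the optical axis (not along the pixel's ray), 0 where there is no reading), "fovy" (degrees; the focal length in pixels is half the picture's height over the tangent of half this angle, whatever the lens; pixels are square), "cx", "cy" (the principal point, pixels), "view" (4x4, takes a point from world to camera coordinates). Camera axes: x right, y up, looking along -z (the intrinsics and any distortion apply to the point x, -y, -z); pixel columns grow to the right and rows downward; lengths in m; the calibration is good to about 2 mm. A picture is of the moment at which its call begins.
- order.hand_in(): hands the job in, once; it reports no verdict.
The state is a dict: "clock": time; "joint_pos": joint angles; "joint_velocities": joint speeds; "joint_efforts": joint torques, N m; "tcp_pos": TCP position; "eef_rot": TCP orientation; "ft_force": force on the tool from outside, world axes, zero at the start; "moment": the same for the moment, N m; "grip_width": finger opening in m.
Only numpy, scipy, OpenCV 4.12 (cv2) and the standard library are available. Lean on these libraries where they do the work, as an engineer would, in place of code of your own. Each camera call takes 0.05 s, during which the arm holds its last target. There are 200 camera calls.

## Working session

There is one attempt and no reset: what is moved stays moved. The work goes in short steps, Python scripts to look and compute and a tool call to move; the robot and the scene stay as the last step left them, time stands still between calls to the robot, and variables do not carry over. Pictures are saved under pics/ and viewed, on a budget of 10 in all, crops included, one or two more only if the job needs it, and the job is handed in when it is done.

Besides the shell and the picture viewer there is one more tool, called by a JSON object that holds its "name" and its "arguments". move_arm: Moves the arm, as the interface text tells. Its arguments: {"type":"object","properties":{"plan":{"type":"array","items":{"type":"number"}},"grip":{"type":"number"},"newtons":{"type":"number"}},"required":["plan"]}

```bash
mkdir -p pics
cat > h.py <<'E'
import numpy as np, cv2
from plant import env, imaging, order
def snap(n,save=None):
    c=imaging.camera(n)
    if save: cv2.imwrite('pics/'+save,c['image'])
    return c
def cloud(c):
    r=c['range_z'].astype(float); f=240/np.tan(np.radians(c['fovy'])/2)
    v,u=np.mgrid[0:480,0:640]
    p=np.stack([(u-c['cx'])/f*r,-(v-c['cy'])/f*r,-r,np.ones_like(r)],-1)
    w=p@np.linalg.inv(c['view']).T
    w=w[...,:3]; w[r==0]=np.nan
    return w
E
python3 - <<'E'
from h import *
for n in('scene','top'):
    c=snap(n,n+'0.png'); np.savez(n+'0.npz',w=cloud(c),**{k:c[k] for k in c})
    print(n,c['fovy'],c['cx'],c['cy'],np.round(c['view'],3).tolist(),[k for k in c])
    print((c['range_z']==0).mean())
s=env.sense();print({k:np.round(s[k],3) for k in s}, env.hold_point_z)
E
```

```text
scene 52.61849173627385 321.0216406001255 239.93204157013554 [[-0.701, -0.713, -0.007, 0.588], [0.309, -0.313, 0.898, -0.151], [-0.643, 0.627, 0.44, -0.764], [0.0, 0.0, 0.0, 1.0]] ['image', 'range_z', 'fovy', 'cx', 'cy', 'view']
0.004039713541666667
top 42.39791942300049 322.1693743681092 242.51878911662803 [[0.025, -1.0, 0.019, 0.233], [0.998, 0.026, 0.058, -0.581], [-0.058, 0.017, 0.998, -1.283], [0.0, 0.0, 0.0, 1.0]] ['image', 'range_z', 'fovy', 'cx', 'cy', 'view']
0.003997395833333334
{'clock': np.float64(0.1), 'joint_pos': array([-1.28 ,  0.537, -0.004,  1.539,  0.003,  1.067, -0.071]), 'joint_velocities': array([ 0.   , -0.001, -0.001, -0.   ,  0.001, -0.002, -0.   ]), 'joint_efforts': array([ 2.0000e-03, -5.8456e+01,  1.0520e+00, -2.5978e+01,  1.3000e-02,
        5.0000e-03,  0.0000e+00]), 'tcp_pos': array([0.227, 0.609, 0.23 ]), 'eef_rot': array([ 0.821,  0.57 , -0.001,  0.001]), 'ft_force': array([-0.382, -0.306, -0.169]), 'moment': array([ 0.062, -0.094,  0.032]), 'grip_width': np.float64(0.086)} -0.0187
```

View pics/scene0.png

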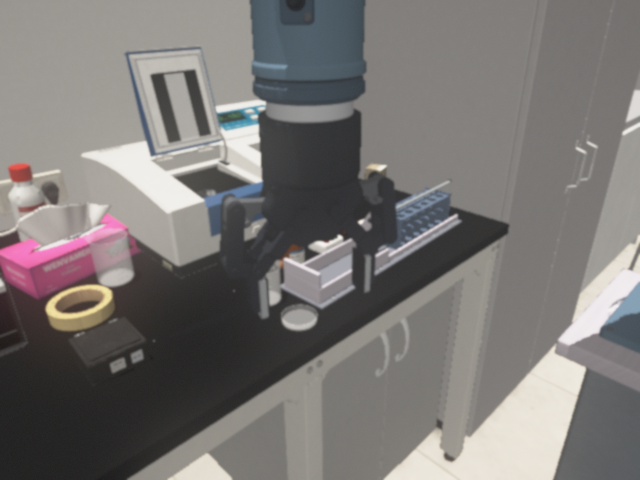

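View pics/top0.png

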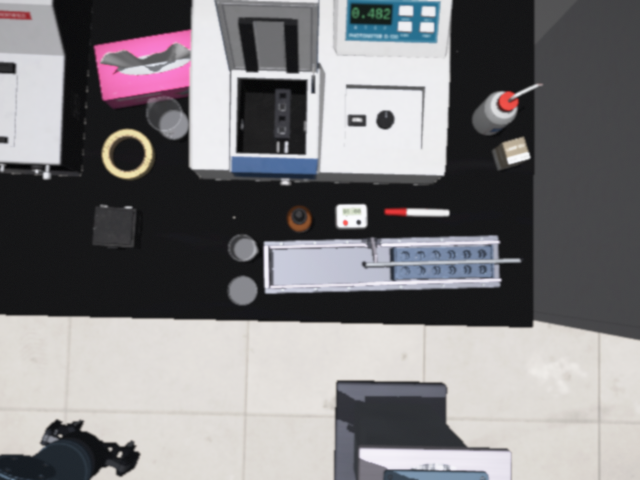

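The top view shows the dock lying from about (265,268) to (500,262), with the gate bar from (365,265) to (520,261). The blue rack spans columns 392-497. The bystanders sit behind the dock and past its left end. Next I'll measure the dock, rack and bar.

```bash
python3 - <<'E'
from h import *
d=np.load('top0.npz');w=d['w'];im=d['image'].astype(int)
for u,v in [(265,243),(265,292),(500,238),(500,286),(366,265),(518,261),(440,261),(393,263),(497,263),(300,220),(350,215),(320,265),(450,305),(410,430),(375,245),(505,160),(445,170)]:
    print((u,v),np.round(w[v,u],4).tolist(),im[v,u])
# range profile rows
print('col 440 z/x'); 
for v in range(232,296,2): print(v,np.round(w[v,440],3).tolist(),im[v,440], np.round(w[v,320],3).tolist())
E
python3 - <<'E'
import cv2
a=cv2.imread('pics/top0.png')[190:310,220:540]
cv2.imwrite('pics/c1.png',cv2.resize(a,(800,300),interpolation=cv2.INTER_CUBIC))
E
```

```text
(265, 243) [0.5716, 0.3679, 0.0065] [207 194 191]
(265, 292) [0.4686, 0.3652, 0.001] [140 130 128]
(500, 238) [0.5958, -0.1327, -0.0028] [27 25 25]
(500, 286) [0.4934, -0.1332, -0.0019] [64 59 59]
(366, 265) [0.5287, 0.1611, 0.0878] [144 138 135]
(518, 261) [0.5443, -0.1416, 0.0868] [165 160 156]
(440, 261) [0.5403, 0.0142, 0.0873] [188 178 172]
(393, 263) [0.5339, 0.1081, 0.0911] [205 197 192]
(497, 263) [0.5419, -0.1247, 0.0036] [111 104 102]
(300, 220) [0.6124, 0.2935, 0.1107] [33 32 31]
(350, 215) [0.6343, 0.1908, 0.0196] [237 242 238]
(320, 265) [0.5283, 0.2508, 0.0036] [213 198 195]
(450, 305) [0.4506, -0.0269, -0.0016] [24 22 22]
(410, 430) [0.1101, -0.0003, -0.3299] [52 48 46]
(375, 245) [0.5702, 0.1415, 0.0626] [125 115 117]
(505, 160) [0.7516, -0.1221, 0.061] [64 71 75]
(445, 170) [0.7382, -0.0116, 0.0022] [120 119 119]
col 440 z/x
232 [0.605, -0.003, -0.001] [25 23 23] [0.598, 0.253, 0.005]
234 [0.601, -0.003, 0.002] [24 23 22] [0.594, 0.252, 0.003]
236 [0.597, -0.003, -0.0] [74 69 67] [0.59, 0.252, -0.0]
238 [0.592, -0.003, -0.0] [185 174 170] [0.586, 0.252, -0.004]
240 [
[... 1016 characters left out ...]
103] [0.513, 0.25, 0.005]
274 [0.515, 0.012, 0.078] [164 135 118] [0.509, 0.25, 0.001]
276 [0.511, 0.011, 0.076] [167 138 122] [0.505, 0.25, 0.007]
278 [0.507, -0.004, 0.001] [152 135 128] [0.501, 0.25, -0.0]
280 [0.503, -0.002, 0.011] [208 194 197] [0.497, 0.25, 0.004]
282 [0.499, -0.001, 0.016] [232 222 225] [0.492, 0.25, 0.004]
284 [0.494, -0.003, 0.008] [185 172 169] [0.488, 0.25, 0.033]
286 [0.49, -0.003, 0.008] [193 180 176] [0.484, 0.25, 0.031]
288 [0.486, -0.006, -0.006] [119 110 108] [0.48, 0.25, 0.002]
290 [0.482, -0.004, 0.003] [27 26 25] [0.476, 0.249, 0.002]
292 [0.478, -0.005, -0.002] [24 23 23] [0.471, 0.249, -0.002]
294 [0.473, -0.005, 0.001] [24 23 23] [0.467, 0.249, -0.002]
```

View pics/c1.png

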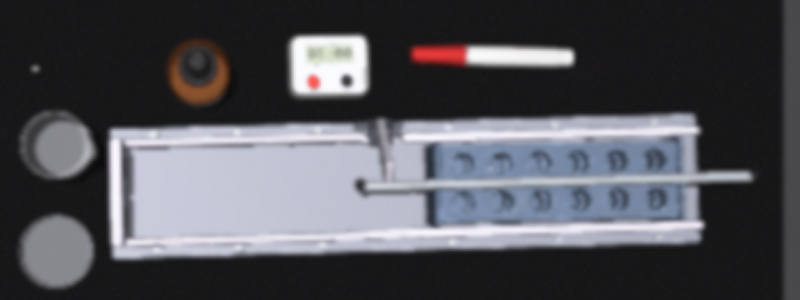

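```bash
cat >> h.py <<'E'
def ray(c,u,v,z):
    f=240/np.tan(np.radians(float(c['fovy']))/2); V=c['view']; R=V[:3,:3]
    C=-R.T@V[:3,3]; u=np.asarray(u,float);v=np.asarray(v,float)
    d=np.stack([(u-c['cx'])/f,-(v-c['cy'])/f,-np.ones_like(u)],-1)@R
    return C+d*((z-C[2])/d[...,2])[...,None]
E
python3 - <<'E'
from h import *
d=np.load('top0.npz');im=d['image'].astype(int);g=im.sum(2)/3;w=d['w']
def cross(p,th):
    i=np.where(p>th)[0][0]; return i-1+(th-p[i-1])/(p[i]-p[i-1])
F=[];N=[]
for u in list(range(270,360,4))+list(range(390,496,4)):
    p=g[226:305,u]; F.append((u,226+cross(p,100)));q=g[226:305,u][::-1];N.append((u,304-cross(q,100)))
F=np.array(F);N=np.array(N)
for nm,P in(('far',F),('near',N)):
    X=ray(d,P[:,0],P[:,1],.004); k=np.polyfit(X[:,1],X[:,0],1); r=X[:,0]-np.polyval(k,X[:,1]); ok=abs(r)<.003
    k=np.polyfit(X[ok,1],X[ok,0],1);print(nm,k,ok.mean(),r[ok].std())
# ends, rows
for v in (250,256,272,278):
    p=g[v,240:540]; print('left end u',240+cross(g[v,262-8:290],100)-0+14*1, end=' ')
    print(v,'L',ray(d,254+cross(g[v,254:290],100),v,.064), 'R', ray(d,529-cross(g[v,500:530][::-1],100),v,.004))
# blue rack mask
hsv=cv2.cvtColor(d['image'],cv2.COLOR_BGR2HSV);m=((hsv[...,1]>50)&(hsv[...,0]>95)&(hsv[...,0]<125)).astype(np.uint8)
m[:240]=0;m[292:]=0;m[:,:380]=0;m[:,510:]=0
v,u=np.where(m);print('rack px',u.min(),u.max(),v.min(),v.max())
c=max(cv2.findContours(m,0,1)[0],key=cv2.contourArea);r=cv2.minAreaRect(c);b=cv2.boxPoints(r);print(ray(d,b[:,0],b[:,1],.078))
# rack by depth
M=(w[...,2]>.06)&(w[...,2]<.083)&(abs(w[...,0]-.54)<.06)&(w[...,1]<.2)
print('depth rack y,x pct',np.nanpercentile(w[M][:,1],[0,1,5,50,95,99,100]),np.nanpercentile(w[M][:,0],[1,50,99]))
# bar
B=[]
for u in range(505,520): 
    p=g[250:272,u]-g[250:272,u].min(); p[p<40]=0; B.append((u,250+(p*np.arange(22)).sum()/p.sum()))
for u in range(366,388):
    B.append((u,258+g[258:272,u].argmax()))
B=np.array(B);X=ray(d,B[:,0],B[:,1],.086);print('bar',np.polyfit(X[:,1],X[:,0],1),X[[0,14,15,-1]])
s=g[255:268].max(0);print('bar ends',s[515:530].astype(int),g[262:270,358:370].astype(int))
E
```

```text
far [-0.05085246  0.59513877] 0.46 0.0007589365108326512
near [-0.05276189  0.48521729] 1.0 0.00040413516336165755
left end u 256.85 Traceback (most recent call last):
  File "<stdin>", line 15, in <module>
  File "<stdin>", line 4, in cross
IndexError: index 0 is out of bounds for axis 0 with size 0
```

Run:
```python
from h import *
d=np.load('top0.npz');im=d['image'].astype(int);g=im.sum(2)/3;w=d['w']
for v in (252,272):
    print(v,'left',g[v,254:276].astype(int),'right',g[v,488:512].astype(int))
hsv=cv2.cvtColor(d['image'],cv2.COLOR_BGR2HSV);m=((hsv[...,1]>50)&(hsv[...,0]>95)&(hsv[...,0]<125)).astype(np.uint8)
m[:240]=0;m[292:]=0;m[:,:380]=0;m[:,510:]=0
v,u=np.where(m);print('rack px',u.min(),u.max(),v.min(),v.max())
c=max(cv2.findContours(m,0,1)[0],key=cv2.contourArea);r=cv2.minAreaRect(c);b=cv2.boxPoints(r);print(b,ray(d,b[:,0],b[:,1],.078))
M=(w[...,2]>.06)&(w[...,2]<.083)&(abs(w[...,0]-.54)<.06)&(w[...,1]<.2)
print('depth rack y,x pct',np.nanpercentile(w[M][:,1],[0,1,5,50,95,99,100]),np.nanpercentile(w[M][:,0],[1,50,99]))
B=[]
for u in range(505,518): 
    p=g[250:272,u]-g[250:272,u].min(); p[p<40]=0; B.append((u,250+(p*np.arange(22)).sum()/p.sum()))
B=np.array(B);X=ray(d,B[:,0],B[:,1],.0845);print('bar R',np.polyfit(X[:,1],X[:,0],0),X.mean(0))
print('bar ends',g[255:268].max(0)[512:530].astype(int),'\n',g[260:272,358:374].astype(int))
print('heights: bar',[np.round(np.nanmedian(w[260:263,u:u+8,2]),3) for u in (420,450,480,508)], 'end stop', np.round(w[255:275,264:270,2].max(0),3))
for v in (265,): print(np.round(w[v,258:275],3).tolist()); print(np.round(w[252,388:400],3).tolist()); print(np.round(w[252,488:506],3).tolist())
```

```text
252 left [176 161 128  90  53  24  15  18  46 114 199 242 246 229 159  93  82  95
 125 166 196 206] right [134 129 117 114 132 152 169 176 169 144  98  51  27  22  23  22  22  23
  22  23  23  24  24  24]
272 left [ 22  23  22  23  22  23  24  24  40 100 182 236 246 237 189 118  82  87
 111 154 191 205] right [142 141 138 128 123 139 157 170 175 168 140  89  41  24  23  23  22  22
  21  23  23  23  23  23]
rack px 391 493 245 279
[[390.85928 265.38596]
 [492.98325 263.2131 ]
 [493.27463 276.90903]
 [391.15067 279.08188]] [[ 0.52939882  0.11055608  0.078     ]
 [ 0.53888993 -0.09419108  0.078     ]
 [ 0.51152796 -0.09501328  0.078     ]
 [ 0.50213921  0.10947588  0.078     ]]
depth rack y,x pct [-0.2231771  -0.22167635 -0.22051075 -0.00456965  0.10040171  0.14339381
  0.15677418] [0.49129884 0.53935329 0.59080924]
bar R [0.54592391] [ 0.54592391 -0.12830339  0.0845    ]
bar ends [190 190 190 189 189 189 182 160 117  69  41  32  25  24  24  24  24  24] 
 [[197 197 196 194 186 180 178 183 191 194 195 195 194 187 168 145]
 [197 196 193 182 162 140 135 152 173 185 187 187 188 184 172 156]
[... 1205 characters left out ...]
.559, 0.108, 0.005], [0.56, 0.105, 0.001], [0.559, 0.105, 0.018], [0.558, 0.105, 0.036], [0.557, 0.105, 0.052], [0.557, 0.105, 0.061], [0.556, 0.104, 0.076], [0.556, 0.103, 0.077], [0.556, 0.1, 0.076], [0.557, 0.098, 0.076], [0.557, 0.096, 0.075], [0.557, 0.094, 0.074]]
[[0.561, -0.084, 0.078], [0.562, -0.089, 0.067], [0.561, -0.09, 0.073], [0.562, -0.092, 0.073], [0.561, -0.092, 0.078], [0.561, -0.094, 0.079], [0.565, -0.117, 0.007], [0.565, -0.119, 0.009], [0.565, -0.123, 0.0], [0.565, -0.125, 0.003], [0.565, -0.127, 0.004], [0.566, -0.129, 0.002], [0.566, -0.132, 0.0], [0.566, -0.134, -0.001], [0.566, -0.137, -0.002], [0.566, -0.137, 0.003], [0.566, -0.14, 0.001], [0.566, -0.143, -0.001]]
```

```bash
cat >> h.py <<'E'
TH=0.052; O=np.array([.533,.140])
def d2w(x,y,z): c,s=np.cos(TH),np.sin(TH); return np.array([O[0]+x*c-y*s,O[1]+x*s+y*c,z])
def w2d(p): c,s=np.cos(TH),np.sin(TH); a=p[0]-O[0];b=p[1]-O[1]; return np.array([a*c+b*s,-a*s+b*c,p[2]])
def totool(p,s=None):
    from scipy.spatial.transform import Rotation as R
    s=s or env.sense(); return np.round(1e3*(R.from_quat(s['eef_rot']).inv().apply(p-s['tcp_pos']))),
def yaw(s):
    from scipy.spatial.transform import Rotation as R
    x=R.from_quat(s['eef_rot']).as_matrix()[:,0]; return np.arctan2(x[1],x[0])
E
python3 - <<'E'
from h import *
d=np.load('top0.npz')
for uv in ((498.2,252),(499.1,272)): print('R end dock',w2d(ray(d,*uv,.004)))
print('L end top',w2d(ray(d,263.2,260,.064)),'inner',w2d(ray(d,268.5,260,.064)))
print('rack front/rear',w2d(ray(d,391,262,.078)),w2d(ray(d,493.7,262,.078)),'bar L knob',w2d(ray(d,362.5,264,.0845)),'bar R',w2d(ray(d,520.3,261,.0845)))
print(yaw(env.sense()))
for p in [(.36,.45,.23),(.48,.2,.22),d2w(-.045,-.258,.2)]: print(p,totool(np.array(p)))
E
```

```text
R end dock [ 0.01843307 -0.26831683  0.004     ]
R end dock [-0.02402919 -0.2683745   0.004     ]
L end top [0.01285705 0.22580702 0.064     ] inner [0.01257262 0.21516772 0.064     ]
rack front/rear [ 0.00161661 -0.02972609  0.078     ] [-0.00390306 -0.23572808  0.078     ] bar L knob [-0.000979    0.02788722  0.0845    ] bar R [-0.00345968 -0.28716582  0.0845    ]
1.2140874764866758
(0.36, 0.45, 0.23) (array([-102.,  180.,    1.]),)
(0.48, 0.2, 0.22) (array([-294.,  380.,   11.]),)
[ 0.50147078 -0.11999021  0.2       ] (array([-587.,  512.,   31.]),)
```

{"name": "move_arm", "arguments": {"plan": [-20,36,0,0.06,-40,72,0,0.12,-61,108,0,0.19,-82,144,0,0.26,-102,180,0,0.32,-134,213,2,0.39,-166,246,4,0.45,-198,280,6,0.52,-230,313,8,0.59,-262,347,10,0.65,-294,380,11,0.72,-336,399,14,0.78,-378,418,17,0.85,-420,437,20,0.92,-462,456,23,0.98,-504,475,26,1.05,-546,494,29,1.11,-587,512,31,1.162,-587,512,31,1.162,-587,512,31,1.162], "grip": 165, "newtons": 40}}

```text
clock: 2.1
tcp_pos: [0.5013, -0.1207, 0.2]
eef_rot: [1.0, 0.025, -0.0, 0.0]
ft_force: [-0.5, 0.5, 0.3]
grip_width: 0.0304
```

```bash
sed -i 's/O=np.array(\[.533,.140\])/O=np.array([.533,.141])/' h.py
python3 - <<'E'
from h import *
c=snap('scene');w=cloud(c);np.savez('s1.npz',w=w,**c)
a=c['image'][60:300,300:620];cv2.imwrite('pics/c2.png',cv2.resize(a,(800,600),interpolation=cv2.INTER_CUBIC))
s=env.sense();print(w2d(s['tcp_pos']),yaw(s))
P=w.reshape(-1,3);D=np.array([w2d(p) for p in P])
m=(abs(D[:,1]+.258)<.045)&(abs(D[:,0]+.045)<.09)
for z in np.arange(.18,.31,.01):
    k=m&(abs(D[:,2]-z)<.005); 
    if k.sum(): print(round(z,3),k.sum(),np.round(np.percentile(D[k][:,0],[0,5,95,100])*1e3),np.round(np.percentile(D[k][:,1],[0,5,95,100])*1e3))
E
```

```text
[-0.04490297 -0.25821989  0.20000234] 0.05235424384055715
0.2 8 [-69. -69. -26. -25.] [-267. -265. -251. -250.]
0.21 75 [-76. -74. -21. -19.] [-272. -269. -248. -247.]
0.22 84 [-76. -75. -20. -17.] [-272. -268. -248. -246.]
0.23 92 [-77. -75. -20. -17.] [-271. -266. -248. -247.]
0.24 82 [-77. -75. -20. -14.] [-268. -266. -248. -247.]
0.25 146 [-94. -92.  -5.   1.] [-273. -269. -246. -243.]
0.26 201 [-99. -95.   0.   6.] [-275. -271. -246. -243.]
0.27 208 [-104. -101.    2.   12.] [-278. -273. -242. -238.]
0.28 230 [-107. -104.    7.   15.] [-280. -271. -242. -240.]
0.29 257 [-111. -109.   10.   20.] [-275. -265. -242. -239.]
0.3 295 [-113. -111.   11.   20.] [-272. -261. -240. -236.]
```

View pics/c2.png

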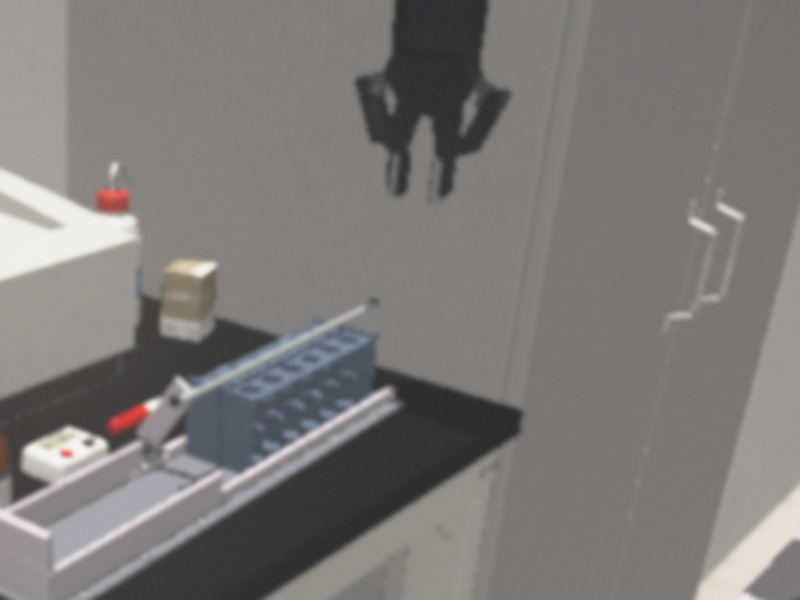

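Run:
```python
from h import *
d=np.load('s1.npz');P=d['w'].reshape(-1,3);D=np.array([w2d(p) for p in P])
k=(abs(D[:,1]-.004)<.02)&(abs(D[:,0]-.015)<.06)
for z in np.arange(.01,.1,.008):
    j=k&(abs(D[:,2]-z)<.004)
    if j.sum():print(round(z,3),j.sum(),np.round(np.percentile(D[j][:,0],[0,10,50,90,100])*1e3),np.round(np.percentile(D[j][:,1],[0,50,100])*1e3), 'line x',round(46-np.tan(np.radians(33))*(z*1e3-12)))
```

```text
0.01 147 [-45. -44.  20.  40.  45.] [-16.   4.  24.] line x 47
0.018 58 [-45. -44. -39.  43.  45.] [-16.   2.  23.] line x 42
0.026 28 [-45. -44.  37.  39.  41.] [-8. 13. 24.] line x 37
0.034 60 [-45. -43.  37.  45.  53.] [-0.  7. 24.] line x 32
0.042 34 [22. 26. 37. 47. 49.] [-0.  3.  5.] line x 27
0.05 35 [18. 21. 30. 41. 46.] [-1.  2.  5.] line x 21
0.058 37 [12. 16. 27. 36. 41.] [-0.  3.  5.] line x 16
0.066 35 [ 8. 10. 21. 31. 36.] [1. 3. 5.] line x 11
0.074 24 [ 3.  5. 22. 27. 30.] [-1.  2.  5.] line x 6
0.082 30 [-6. -6.  8. 22. 25.] [-14.   3.  18.] line x 1
0.09 63 [-7. -6. -2. 14. 19.] [-15.   2.  24.] line x -5
0.098 2 [13. 14. 14. 14. 15.] [-1. -0.  1.] line x -10
```

{"name": "move_arm", "arguments": {"plan": [0,0,35,0,0,0,70,0,0,0,105,0,0,0,128,0,0,0,133,0,0,0,133,0,5,0,133,0,10,0,133,0,16,0,133,0,22,0,133,0,28,0,133,0,34,0,133,0,40,0,133,0,46,0,133,0,51,0,133,0,55,0,133,0,58,0,133,0,60,0,133,0,60,0,133,0,60,0,133,0]}}

```text
clock: 4.15
tcp_pos: [0.5616, -0.1167, 0.0673]
eef_rot: [1.0, 0.026, -0.0, -0.0]
ft_force: [-2.5, -0.0, 2.8]
grip_width: 0.0302
```

Run:
```python
from h import *
s=env.sense();print(w2d(s['tcp_pos']),s['ft_force'])
c=snap('top','top1.png');w=cloud(c)
hsv=c['image'];g=hsv.astype(int).sum(2)/3
for u0 in (385,420):
    k=w[225:262,u0:u0+20].reshape(-1,3);k=k[(k[:,2]>.088)&(k[:,2]<.12)]
    if len(k): print('bar dock',np.round(1e3*np.median([w2d(p) for p in k],0)),len(k))
c2=snap('scene')['image'][60:300,300:620];cv2.imwrite('pics/c3.png',cv2.resize(c2,(800,600),interpolation=cv2.INTER_CUBIC))
```

```text
[ 0.0151236  -0.25879284  0.06728085] [-2.50113053 -0.03773313  2.77749903]
bar dock [ 47. -36. 101.] 77
bar dock [  47. -106.  101.] 80
```

View pics/c3.png

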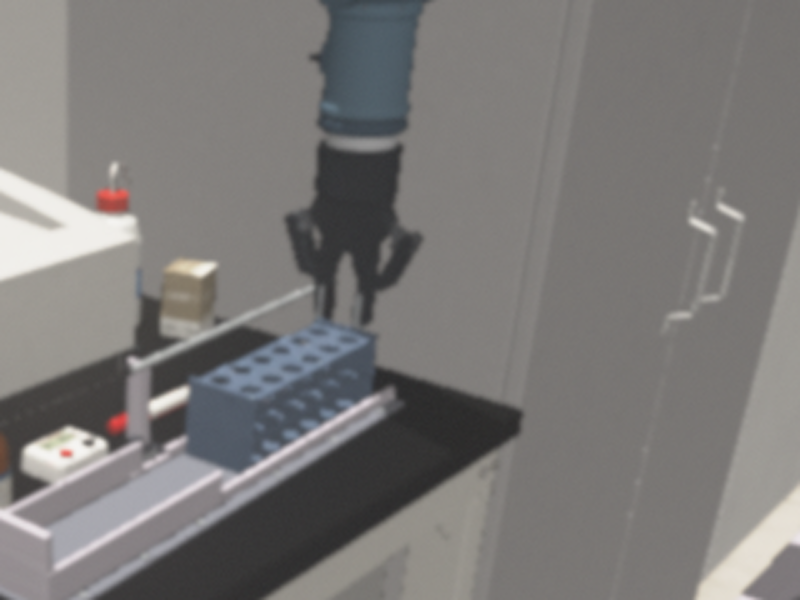

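{"name": "move_arm", "arguments": {"plan": [2,0,0,0,2,-4,0,0,2,-8,0,0,2,-12,0,0,2,-16,0,0,2,-22,0,0,2,-28,0,0,2,-34,0,0,2,-40,0,0,2,-46,0,0,2,-52,0,0,2,-58,0,0,2,-64,0,0,2,-70,0,0,2,-76,0,0,2,-82,0,0,2,-88,0,0,2,-94,0,0,2,-100,0,0,2,-100,0,0]}}

```text
clock: 6.25
tcp_pos: [0.5584, -0.0149, 0.0672]
eef_rot: [1.0, 0.027, -0.0, -0.001]
ft_force: [-3.6, 0.4, -0.3]
grip_width: 0.03
```

```bash
cat > chk.py <<'E'
from h import *
import sys
s=env.sense();print('tcp',w2d(s['tcp_pos']),s['ft_force'])
c=snap('top',sys.argv[1]);w=cloud(c)
D=np.apply_along_axis(w2d,-1,w)*1e3
k=(D[...,2]>92)&(D[...,2]<110)&(D[...,0]>30)&(D[...,0]<60)&(D[...,1]>-50)&(D[...,1]<22)
if k.sum()>10: print('bar',np.round(np.median(D[k],0)),k.sum())
hsv=cv2.cvtColor(c['image'],cv2.COLOR_BGR2HSV);m=(hsv[...,1]>50)&(hsv[...,0]>95)&(hsv[...,0]<125)&(abs(D[...,0])<40)&(abs(D[...,2]-75)<8)
v,u=np.where(m);X=np.array([w2d(p) for p in ray(c,u,v,.078)])*1e3
print('rack y',np.percentile(X[:,1],[.5,99.5]).round(1),'x',np.percentile(X[:,0],[1,99]).round(1),'z',np.median(D[...,2][m]).round(1))
for lo in (-30,10):
    q=X[(X[:,0]>lo)&(X[:,0]<lo+20)]; print(' strip',lo,q[:,1].min().round(1),q[:,1].max().round(1))
E
python3 chk.py top2.png
```

```text
tcp [ 0.01729539 -0.15700744  0.06724552] [-3.57103549  0.35030561 -0.28762159]
bar [ 50. -12. 101.] 145
rack y [-144.    53.6] x [-32.1  28. ] z 73.7
 strip -30 -144.4 54.2
 strip 10 -145.8 54.4
```

{"name": "move_arm", "arguments": {"plan": [0,-6,0,0,0,-12,0,0,0,-18,0,0,0,-24,0,0,0,-30,0,0,0,-36,0,0,0,-42,0,0,0,-48,0,0,0,-54,0,0,0,-60,0,0,0,-66,0,0,0,-72,0,0,0,-78,0,0,0,-84,0,0,0,-90,0,0,0,-96,0,0,0,-102,0,0,0,-108,0,0,0,-114,0,0,0,-120,0,0]}}

```text
clock: 8.3
tcp_pos: [0.552, 0.1036, 0.0673]
eef_rot: [1.0, 0.026, -0.0, 0.0]
ft_force: [-3.3, -3.9, 0.7]
grip_width: 0.0303
```

```bash
python3 chk.py top3.png
```

```text
tcp [ 0.01702462 -0.03828975  0.06732565] [-3.34018374 -3.93818899  0.68710852]
bar [ 50.  -0. 101.] 90
rack y [-25.7 170.9] x [-31.9  27.8] z 73.6
 strip -30 -26.3 171.5
 strip 10 -15.5 170.5
```

{"name": "move_arm", "arguments": {"plan": [0,-4,0,0,0,-8,0,0,0,-12,0,0,0,-16,0,0,0,-20,0,0,0,-24,0,0,0,-28,0,0,0,-31,0,0,0,-33,0,0,0,-35,0,0,0,-36,0,0,0,-36,0,0]}}

```text
clock: 9.55
tcp_pos: [0.55, 0.1394, 0.0673]
eef_rot: [1.0, 0.026, -0.0, -0.0]
ft_force: [-2.9, -4.5, -0.1]
grip_width: 0.0304
```

```bash
python3 chk.py top4.png
```

```text
tcp [ 0.01690419 -0.00248973  0.06725511] [-2.88389665 -4.53505851 -0.06366254]
rack y [ 17.5 207.1] x [-32.1  27.7] z 73.6
 strip -30 15.8 207.2
 strip 10 24.5 208.0
```

{"name": "move_arm", "arguments": {"plan": [0,-1,0,0,0,-2,0,0,0,-3,0,0,0,-3,0,0]}}

```text
clock: 10.0
tcp_pos: [0.55, 0.1422, 0.0673]
eef_rot: [1.0, 0.026, -0.0, 0.0]
ft_force: [-3.0, -4.1, 0.5]
grip_width: 0.0302
```

{"name": "move_arm", "arguments": {"plan": [0,-1,0,0,0,-1,0,0]}}

```text
clock: 10.2
tcp_pos: [0.5499, 0.1431, 0.0673]
eef_rot: [1.0, 0.026, -0.0, 0.0]
ft_force: [-3.1, -4.0, 0.1]
grip_width: 0.0301
```

Still only sliding friction of about 4 N, so I'll keep creeping until it meets the stop.

{"name": "move_arm", "arguments": {"plan": [0,-1,0,0,0,-1,0,0]}}

```text
clock: 10.4
tcp_pos: [0.5499, 0.1441, 0.0673]
eef_rot: [1.0, 0.026, -0.0, 0.0]
ft_force: [-2.7, -4.5, 1.1]
grip_width: 0.0302
```

{"name": "move_arm", "arguments": {"plan": [0,-1,0,0,0,-1,0,0]}}

```text
clock: 10.6
tcp_pos: [0.5499, 0.1441, 0.0673]
eef_rot: [1.0, 0.026, -0.0, 0.001]
ft_force: [-3.4, -5.3, 1.8]
grip_width: 0.0303
```

```bash
python3 chk.py top5.png
```

```text
tcp [0.01706732 0.00225173 0.06726949] [-3.37452604 -5.31985903  1.84758218]
rack y [ 23.9 211.1] x [-32.   27.8] z 73.6
 strip -30 21.9 211.2
 strip 10 30.5 212.3
```

{"name": "move_arm", "arguments": {"plan": [0,-1,0,0,0,-2,0,0,0,-2,0,0]}}

```text
clock: 10.95
tcp_pos: [0.5499, 0.1442, 0.0673]
eef_rot: [1.0, 0.025, -0.0, 0.002]
ft_force: [-2.2, -10.1, 1.8]
grip_width: 0.0307
```

{"name": "move_arm", "arguments": {"plan": [0,2,0,0,0,5,0,0,0,10,0,0,0,18,0,0,0,26,0,0,0,34,0,0,0,42,0,0,0,50,0,0,-4,50,0,0,-8,50,0,0,-12,50,0,0,-16,50,0,0,-20,50,0,0,-24,50,0,0,-28,50,0,0,-32,50,0,0,-36,50,0,0,-40,50,0,0,-44,50,0,0,-48,50,0,0]}}

```text
clock: 12.95
tcp_pos: [0.5045, 0.0946, 0.0674]
eef_rot: [1.0, 0.026, 0.0, -0.0]
ft_force: [-1.2, -0.6, -0.3]
grip_width: 0.0301
```

{"name": "move_arm", "arguments": {"plan": [-4,0,0,0,-8,0,0,0,-14,0,0,0,-20,0,0,0,-28,0,0,0,-36,0,0,0,-36,0,-20,0,-36,0,-50,0,-36,0,-90,0,-36,20,-130,0,-36,40,-150,0,-36,40,-150,0]}}

```text
clock: 14.15
tcp_pos: [0.4723, 0.0505, 0.2201]
eef_rot: [1.0, 0.024, 0.003, -0.001]
ft_force: [-0.4, 1.1, -0.8]
grip_width: 0.0303
```

```bash
python3 chk.py top6.png
python3 - <<'E'
from h import *
w=cloud(snap('top'));D=np.apply_along_axis(w2d,-1,w)*1e3
k=(D[...,2]>80)&(D[...,2]<100)&(abs(D[...,0])<60)&(D[...,1]>-280)&(D[...,1]<-20)
print('bar',np.median(D[k],0).round(1),k.sum())
c2=snap('scene')['image'][60:300,300:620];cv2.imwrite('pics/c4.png',cv2.resize(c2,(800,600),interpolation=cv2.INTER_CUBIC))
a=cv2.imread('pics/top6.png')[190:310,220:540];cv2.imwrite('pics/c5.png',cv2.resize(a,(800,300),interpolation=cv2.INTER_CUBIC))
E
```

```text
tcp [-0.06531924 -0.08719159  0.22005965] [-0.35086121  1.08902207 -0.84133803]
rack y [ 15.  211.2] x [-32.   27.9] z 73.4
 strip -30 15.7 211.2
 strip 10 14.4 212.3
bar [  -1.4 -165.9   87.3] 409
```

View pics/c4.png

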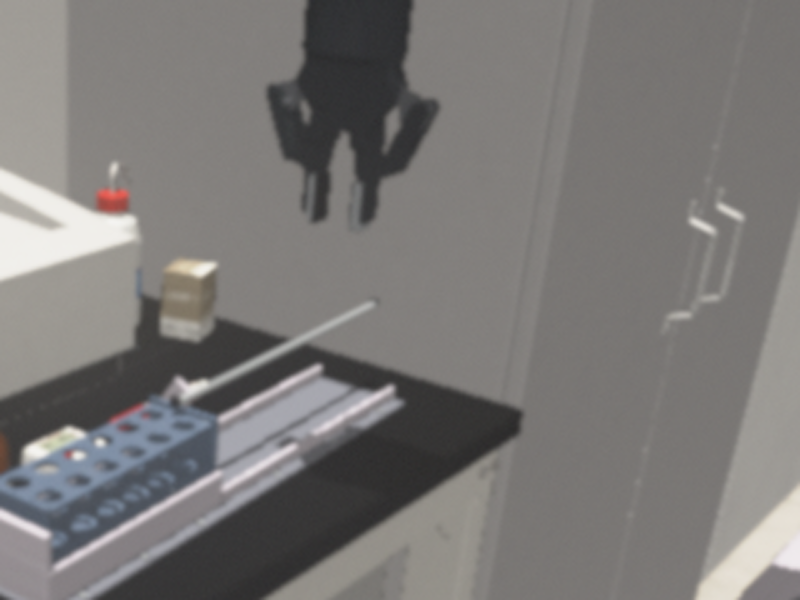

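View pics/c5.png

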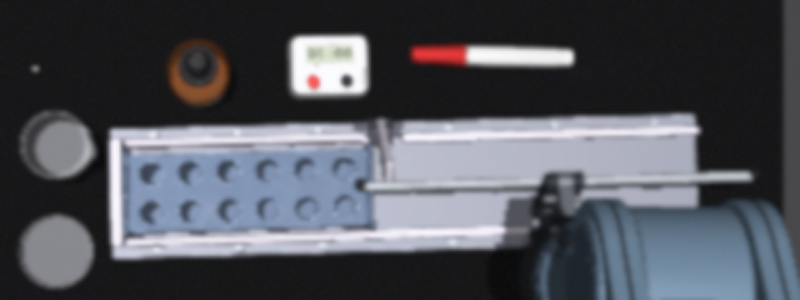

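The rack is against the end stop (y 12 to 212), the gate bar is back at x = -1.4, which is shut, and the bystanders haven't moved. The hand is clear, so I'm handing in.

```bash
python3 -c "
from h import *
print(env.sense()['clock']); print(order.hand_in())"
```

```text
14.3
the job is handed in; nothing more can be done
None
```

The rack is in the pocket against the end stop, the gate is shut behind it, and I handed the job in at 14.3 s.

**What I did:** With the gripper partly open (about 30 mm), the far finger's flank pushed the gate bar aside and held the gate open at about 0.6 rad. The fingers then pushed the rack's rear panel along the channel to the stop. There the force rose from about 4 N to 10 N and the hand stopped moving. I backed the hand off about 47 mm and let the gate down slowly on the finger. I then moved the hand clear sideways and up.

**Last checks:**
- **Rack:** the overhead camera put its leading end at dock y ≈ 211–212 mm, with its top at the same height as at the start.
- **Rear end:** it read 14–16 mm against the nominal 12 mm, which is within the coarse accuracy of the colour mask.
- **Gate:** the bar was back at its shut position, x ≈ -1.4 mm and top z ≈ 87 mm.
- **Bystanders:** they looked unmoved in the final overhead picture, but I did not measure them. The petri dish and beaker were not in the scene-camera crop.
- **Hand:** it was at z = 0.22 m, well clear of everything. The force reading there was about 1 N, a little above its usual offset.

No check failed. Gate angle, rack tilt and contact forces were inferred from the images and the wrist force sensor, not read directly.

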